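# Call the glazer and point out the stray dish

## Task

A small shallow dish has strayed in among the freshly glazed deep bowls. Press the push button on the grey call box all the way down to call the glazer, let it spring back, then point the dish out: bring the fingertips about 3 cm above the middle of the dish, stay there for at least two seconds, and finish still pointing at it. The glaze is wet, so touch neither the dish nor any bowl, point at no bowl, and leave everything else on the bench where it is.

Things in the scene. Friction and masses are not known exactly. Their poses are not given: they have to be found in the camera images.
- dish: the small shallow dish, same pale clay as the bowls: 100 mm across the rim, 26 mm high, upright, loose, 0.12 kg, freshly glazed; origin at the centre of its underside, z up; the middle of its mouth lies 26 mm above the origin. It may stand in any of the four places where the glazed pieces stand. To be pointed at, never touched
- bowl_a: freshly glazed deep bowl of pale clay, waiting to dry: 130 mm across the rim, 62 mm high, upright, loose, 0.26 kg; origin at the centre of its underside, z up. Must not be touched or pointed at
- bowl_b: freshly glazed deep bowl of pale clay, waiting to dry: 130 mm across the rim, 62 mm high, upright, loose, 0.26 kg; origin at the centre of its underside, z up. Must not be touched or pointed at
- bowl_c: freshly glazed deep bowl of pale clay, waiting to dry: 130 mm across the rim, 62 mm high, upright, loose, 0.26 kg; origin at the centre of its underside, z up. Must not be touched or pointed at
- call_button_top (a point): centre of the top of the round dark grey push button, 32 mm across, facing up, in a black housing on top of a grey box 90 x 70 mm and 45 mm high that is fixed to the bench, to the robot's left or right
- call_button (a joint): how far the button is pressed down, in m: 0 up, 0.006 fully down; a spring needs about 4 N to push it fully down and lifts it again when released
- glaze_jar: bystander: closed grey jar with a white cap, 72 mm across, 95 mm high, loose; origin at the centre of its underside
- slip_cup: bystander: white cup without a handle, 76 mm across, 70 mm high, loose, between two of the glazed pieces; origin at the centre of its underside
- brush: bystander: brush 190 mm long lying on the bench among the glazed pieces, loose, along its own x, less than 40 mm high; origin at the middle of its underside
- mug: bystander: white mug with a handle, 80 mm across, 90 mm high, loose; origin at the centre of its underside
- stilt_ring: bystander: flat red clay ring 80 mm across, 14 mm high, lying on the bench, loose; origin at the centre of its underside
Not all that is in view belongs to the job. What is meant by the dish is not brown or orange, and is the smaller of those in its own colour.

How it is judged:
On the way, in this order (a step that is already met when the one before it is completed fails the run):
1. the call button is pressed all the way down (value of joint call_button above 0.0045 m), for 0.04 s.
2. the button has come up again (value of joint call_button below 0.0015 m), for 0.1 s.
3. the fingertips point at the dish from just above its middle for two seconds (horizontal distance between the grasp point and dish below 0.03 m and z of the grasp point in the frame of dish between 0.026 and 0.116 m), for 1.9 s.
At the end, for the whole second after the job is handed in: The program ends with the grasp point between the fingertips within 30 mm, seen from above, of the middle of the dish and 0 to 90 mm above its rim, touching nothing; the call button is up again; the four glazed pieces stand upright within 8 mm of where they were and the bystanders within 20 mm (all of step 3 and value of joint call_button below 0.0015 m and distance of each of bowl_a, bowl_b, bowl_c, dish from where it was at the start of the episode below 0.008 m and distance of each of glaze_jar, slip_cup, brush, mug, stilt_ring from where it was at the start of the episode below 0.02 m and angle between each of bowl_a, bowl_b, bowl_c, dish, glaze_jar, slip_cup, mug's own z axis and vertical below 0.1 rad).
It fails at once if the robot touches a freshly glazed piece (contact force between any of the fingers, the arm and bowl_a above 0.2 N or contact force between any of the fingers, the arm and bowl_b above 0.2 N or contact force between any of the fingers, the arm and bowl_c above 0.2 N or contact force between any of the fingers, the arm and dish above 0.2 N).
It fails at once if a deep bowl is pointed at: the fingers come low over its middle ((horizontal distance between the grasp point and bowl_a below 0.03 m and z of the grasp point in the frame of bowl_a below 0.122 m) or (horizontal distance between the grasp point and bowl_b below 0.03 m and z of the grasp point in the frame of bowl_b below 0.122 m) or (horizontal distance between the grasp point and bowl_c below 0.03 m and z of the grasp point in the frame of bowl_c below 0.122 m)).
It fails at once if another thing on the bench is shifted, lifted or tipped (distance of any of glaze_jar, slip_cup, brush, mug, stilt_ring from where it was at the start of the episode above 0.02 m or angle between any of glaze_jar, slip_cup, mug's own z axis and vertical above 0.3 rad).
It also fails if it takes over 43 s, if anything falls off the work surface, if the arm or the gripper's body presses on something with over 40 N, if the wrist force passes 120 N, or if a joint passes its speed limit or range.

## Robot

A 6-joint arm with a two-finger parallel gripper is mounted at the origin on the work surface. World frame = base frame: x ahead of the robot, y to its left, z up, the work surface at z = 0. Lengths are in m, angles in rad, forces in N, time in s.
With the tool pointing down it reaches from about 0.3 to 0.85 m from the base axis. Payload 4.2 kg.
Tool frame: the origin (TCP) lies at the very end of the fingers, on their centre line; the grasp point (between the pads) lies manip.grip_depth behind it (manip.grip_depth is the distance from the TCP to the grasp point, in m); z points along the fingers, y is the line along which they close (so a half turn about z gives the same grasp; the last joint's range is limited). The gripper opens to 91 mm and grips with 3 to 60 N. Pads are 32 mm wide; open, the fingers measure 118 mm over their backs; the gripper's body (76 mm by 178 mm) begins 60 mm behind the grasp point.
Start: joints at [1.276, 0.32, 1.565, -0, 1.257, -0.02], TCP at [0.156, 0.553, 0.214] pointing down, gripper open.
Joint ranges: [-3.11, 3.11], [-0.84, 2.01], [0.21, 2.61], [-1.34, 4.49], [0.05, 2.63], [-2.56, 2.56]. Speed limits (rad/s): [2.57, 2.57, 3.14, 3.14, 3.14, 3.14].

## Interface

Orientations are given as a unit quaternion [w, x, y, z].
In Python, from station import state, eyes, sign_off, finder, manip gives the robot as it stands. The module is installed in compiled form; this text tells all that it offers.
- The arm moves only by the tool send_rows, never from a script. Its argument "series" is a list of rows, each a list of 2 entries, a list of its own where there are three numbers: the shift along the world's x, y, z in units of 50 mm (1.0 is 50 mm), then the turn, a rotation vector about the world's x, y, z in units of 5 degrees (1.0 is 5 degrees). A call has 1 to 5 rows; each row shifts and turns the commanded pose from where the row before left it; what a row does not reach is not made up. A row lasts 1/10 s, in which the tool goes at most 50 mm and 8.59 degrees, less where a joint would pass 70% of its speed; a pose out of reach is approached as far as the arm can. A call is refused whole if a number of a shift passes 1 or a number of a turn 1, either way. A call with a gripper value outside its range is refused whole. "grip" is the closure, from 0 (fully open) to 1 (shut), set as the call begins (left out, the last holds). The fingers move at their own pace and stop on an object; "force" is the grip in N (left out, the last holds). Time passes only in rows, so rows that do not move let the fingers close. It gives the time, the measured TCP pose, the force, the opening and the grip force at its end, in the units of the state.
- state(): the state, without advancing time (a new reading comes with each control period).
- eyes.capture(name): name is "scene" or "top" or "wrist"; returns a dict with "pixels" (420x560x3 uint8, red, green, blue), "z_map" (420x560 float32, m along the optical axis (not along the pixel's ray), 0 where there is no reading), "camera_matrix" (3x3 intrinsics, pixels), "k1" (the pictures are not rectified: a ray, as slopes to the right and down, at radius r is drawn at 1 + k1 r^2 times it, then the intrinsics apply), "R" (3x3) and "t" (3): a world point X has camera coordinates R X + t; the wrist camera has in their place "T_tool_cam" (4x4, takes a point from camera to tool coordinates, whose origin is the TCP and whose axes are the flange's). Camera axes: x right, y down, z forward; pixel columns grow to the right and rows downward; lengths in m; the calibration is good to about 2 mm. A picture is of the moment at which its call begins: read the wrist's pose just before it.
- sign_off(): hands the job in; it is judged then, once.
Trained networks look in the newest picture that a camera, given by its name, has taken for a name from the list of things; names that differ only in an ending like _2 or _b are one class to them, and where a whole thing is asked for, a point or a joint stands for the part that bears it (a point fixed in the world has none). Each returns a list of dicts, best first, with "score" (0 to 1); they miss things now and then, are a little off and sometimes report something else, mostly with a low value. They report only what shows in the picture. A call takes as long as a camera call. They do not tell look-alikes from the thing itself.
- finder.regions_of(name, camera): "mask" (420x560 bool, what is visible of it) and "rect" ([left, top, right, bottom] in pixels, round what is visible of it).
- finder.spot_point(name, camera): "pixel" ([column, row] in pixels: a listed point, or the origin of a listed thing).
The state is a dict: "t": time; "joint_positions": joint angles; "dq": joint speeds; "tau": joint torques, N m; "tool_pos": TCP position; "tool_rot": TCP orientation; "wrist_force": force on the tool from outside, world axes, zero at the start; "torque": the same for the moment, N m; "width": finger opening in m; "grip_force": force on a finger pad.
Only numpy, scipy, OpenCV 4.12 (cv2) and the standard library are available. Lean on these libraries where they do the work, as an engineer would, in place of code of your own. Each camera call takes 0.05 s, during which the arm holds its last target. There are 200 camera calls.

## Working session

There is one attempt and no reset: what is moved stays moved. The work goes in short steps, Python scripts to look and compute and a tool call to move; the robot and the scene stay as the last step left them, time stands still between calls to the robot, and variables do not carry over. Pictures are saved under pics/ and viewed, at most 10 in all, crops included, and the job is handed in when it is done.

Besides the shell and the picture viewer there is one more tool, called as name([rows], argument=value, ...), one row to a line, values as JSON. send_rows: Moves the arm, as the interface text tells. Its arguments: {"type":"object","properties":{"series":{"type":"array"},"grip":{"type":"number"},"force":{"type":"number"}},"required":["series"]}

```bash
mkdir -p pics
cat > h.py <<'E'
import numpy as np, cv2
from station import state, eyes, sign_off, finder, manip
def world(c,px,z=None):
    """pixels Nx2 -> world, using z_map or plane z"""
    px=np.atleast_2d(np.float64(px)); K=c["camera_matrix"]
    s=cv2.undistortPoints(px[:,None],K,np.array([c["k1"],0,0,0.]))[:,0]
    d=np.c_[s,np.ones(len(s))]; R,t=c["R"],c["t"]; o=-R.T@t; D=d@R
    if z is None:
        i=px.round().astype(int); k=c["z_map"][i[:,1],i[:,0]]
    else: k=(z-o[2])/D[:,2]
    return o+D*k[:,None]
E
python3 - <<'E'
from h import *
for n in ["top","scene"]:
    c=eyes.capture(n); cv2.imwrite(f"pics/{n}.png",c["pixels"][...,::-1])
    for k in ["dish","bowl_a","call_button_top","glaze_jar","slip_cup","brush","mug","stilt_ring"]:
        try:
            for r in finder.regions_of(k,n):
                m=r["mask"]&(c["z_map"]>0); v,u=np.nonzero(m); 
                if len(u)<5: continue
                W=world(c,np.c_[u,v]); lo,hi=np.percentile(W,[2,98],0)
                print(n,k,round(r["score"],2),r["rect"],lo.round(3),hi.round(3))
        except Exception as e: print(n,k,e)
    print([(x["score"],x["pixel"],world(c,x["pixel"]).round(3)) for x in finder.spot_point("call_button_top",n)])
print(manip.grip_depth,state())
E
```

```text
top dish 0.96 [154.6, 255.7, 207.0, 308.3] [0.199 0.19  0.004] [0.328 0.317 0.04 ]
top dish 0.8 [405.5, 276.1, 439.9, 311.5] [ 0.176 -0.436  0.002] [ 0.263 -0.347  0.029]
top dish 0.77 [337.7, 255.5, 388.1, 302.3] [ 0.205 -0.288  0.003] [ 0.323 -0.172  0.037]
top dish 0.57 [309.8, 192.4, 347.9, 229.5] [ 0.404 -0.183  0.001] [ 0.49  -0.097  0.029]
top bowl_a 0.97 [205.5, 187.0, 249.3, 236.8] [0.39  0.076 0.002] [0.502 0.19  0.064]
top bowl_a 0.86 [315.8, 110.4, 360.5, 158.6] [ 0.594 -0.232  0.   ] [ 0.71  -0.116  0.064]
top bowl_a 0.7 [185.8, 110.2, 230.9, 158.3] [0.596 0.124 0.001] [0.712 0.24  0.065]
top bowl_a 0.42 [376.9, 134.8, 420.3, 169.3] [ 0.571 -0.389 -0.   ] [ 0.649 -0.286  0.093]
top call_button_top 0.45 [132.9, 192.4, 145.2, 199.1] [0.481 0.352 0.061] [0.503 0.378 0.072]
top glaze_jar 0.71 [384.5, 185.6, 415.8, 213.4] [ 0.442 -0.387 -0.001] [ 0.506 -0.302  0.099]
top slip_cup 0.55 [261.1, 117.3, 290.0, 147.5] [ 0.629 -0.032  0.   ] [0.698 0.034 0.072]
top brush 0.59 [268.4, 175.0, 286.8, 243.7] [ 0.377 -0.025  0.   ] [0.55  0.015 0.024]
top brush 0.42 [149.4, 128.8, 177.4
[... 1820 characters left out ...]
0, 'joint_positions': array([ 1.27600952e+00,  3.19595900e-01,  1.56451926e+00, -5.78413290e-05,
        1.25740946e+00, -1.99668600e-02]), 'dq': array([-9.18007657e-04, -1.12231989e-03, -8.23314327e-04,  2.47732852e-04,
        1.66909366e-03,  3.82417293e-05]), 'tau': array([-1.11150890e-03, -4.12350798e+01, -2.32231307e+01,  7.25644687e-02,
        3.78262054e-02, -1.40751573e-05]), 'tool_pos': array([0.1560393 , 0.55342544, 0.21397081]), 'tool_rot': array([3.25045043e-05, 1.36969133e-01, 9.90575315e-01, 2.92891055e-05]), 'wrist_force': array([-0.16301718,  0.54341565, -0.8513266 ]), 'torque': array([ 0.00457018, -0.06179427,  0.04147913]), 'grip_force': 0.0, 'width': 0.09163613738346701}
```

View pics/top.png

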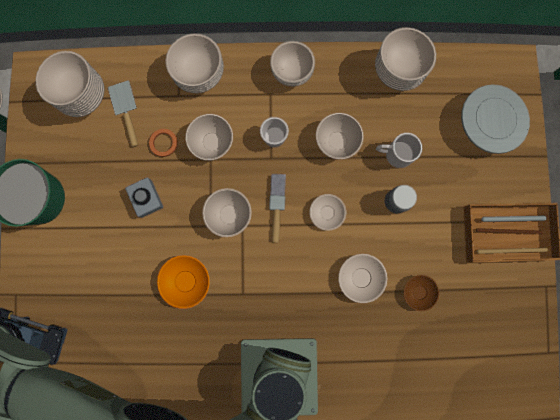

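View pics/scene.png

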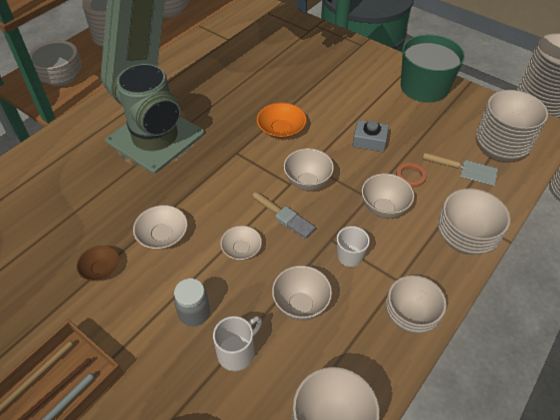

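The top view shows four places: deep bowls at (209,137), (340,136) and (227,213), and the dish at (328,212), which is about 90–100 mm across at world (0.447, -0.141). The larger shallow bowl at (363,278) and the orange and brown bowls are decoys. The button is at (141,196), near world (0.493, 0.368). The scene view agrees, with the dish at (241,244) and the button at (373,126).

send_rows([
  [[0.84, -0.46, 0], [0, 0, 0]],
  [[0.84, -0.46, 0], [0, 0, 0]],
  [[0.84, -0.46, 0], [0, 0, 0]],
  [[0.84, -0.46, 0], [0, 0, 0]],
  [[0.84, -0.46, 0], [0, 0, 0]],
], grip=1, force=10)

```text
t: 1.5
tool_pos: [0.3675, 0.4374, 0.2142]
tool_rot: [0.0, 0.137, 0.991, 0.0]
wrist_force: [0.3, 1.0, -0.1]
width: 0.0537
grip_force: 0.0
```

Run:
```python
from h import *
s=state(); print(s["tool_pos"],s["tool_rot"])
from scipy.spatial.transform import Rotation as Ro
T=np.eye(4); q=s["tool_rot"]; T[:3,:3]=Ro.from_quat(np.r_[q[1:],q[0]]).as_matrix(); T[:3,3]=s["tool_pos"]
c=eyes.capture("wrist"); M=np.linalg.inv(T@c["T_tool_cam"]); c["R"],c["t"]=M[:3,:3],M[:3,3]
cv2.imwrite("pics/w1.png",c["pixels"][...,::-1])
def prof(c,tag):
    v,u=np.nonzero(c["z_map"]>0); W=world(c,np.c_[u,v])
    b=W[(abs(W[:,0]-.493)<.06)&(abs(W[:,1]-.365)<.06)]
    for lo,hi in [(.03,.05),(.05,.06),(.06,.066),(.066,.08)]:
        p=b[(b[:,2]>lo)&(b[:,2]<hi)]
        if len(p)>3: print(tag,lo,len(p),p.mean(0).round(4),(p[:,:2].min(0)/2+p[:,:2].max(0)/2).round(4),np.ptp(p,0).round(3))
prof(c,"wrist")
print([(x["score"],x["pixel"],world(c,x["pixel"]).round(4)) for x in finder.spot_point("call_button_top","wrist")])
for n in ["top","scene"]:prof(eyes.capture(n),n)
```

```text
[0.3675413  0.43741179 0.2141747 ] [1.31073798e-04 1.36868411e-01 9.90589181e-01 3.07598550e-04]
wrist 0.03 1000 [0.4964 0.3772 0.0451] [0.4894 0.3726] [0.098 0.084 0.019]
wrist 0.05 203 [0.4995 0.3662 0.0586] [0.4992 0.3663] [0.035 0.047 0.004]
wrist 0.06 30 [0.4908 0.3721 0.0627] [0.4934 0.3678] [0.027 0.04  0.006]
wrist 0.066 422 [0.4935 0.3661 0.0686] [0.4938 0.3661] [0.029 0.03  0.005]
[(0.63, [248.6, 309.3], array([[0.4975, 0.364 , 0.0683]]))]
top 0.03 584 [0.4924 0.363  0.0441] [0.4927 0.3654] [0.104 0.094 0.02 ]
top 0.05 134 [0.4907 0.3627 0.0556] [0.4978 0.3624] [0.068 0.062 0.01 ]
top 0.06 62 [0.4931 0.3645 0.0634] [0.4962 0.3647] [0.036 0.044 0.006]
top 0.066 67 [0.4917 0.3654 0.0687] [0.4929 0.3657] [0.03  0.028 0.008]
scene 0.03 480 [0.5005 0.3528 0.0422] [0.4951 0.3642] [0.109 0.1   0.02 ]
scene 0.05 102 [0.4992 0.3547 0.0553] [0.4955 0.3617] [0.045 0.049 0.01 ]
scene 0.06 51 [0.4958 0.3607 0.0634] [0.4975 0.3605] [0.03  0.043 0.006]
scene 0.066 33 [0.4964 0.362  0.0677] [0.4967 0.3611] [0.032 0.029 0.004]
```

View pics/w1.png

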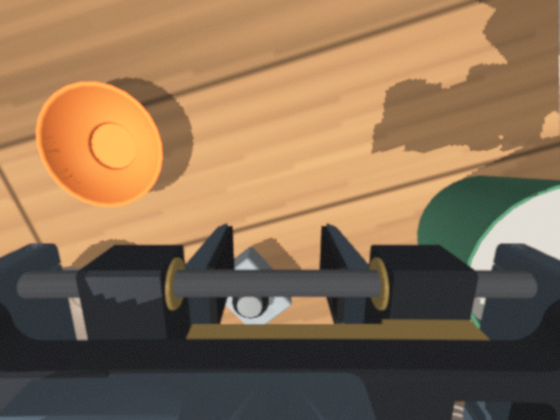

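The wrist view shows the button at (248,302), with the orange bowl and the green bucket clear of the path. I'm using the button at (0.494, 0.3655) with its top at z = 0.0687.

send_rows([
  [[0.63, -0.36, -0.4], [0, 0, 0]],
  [[0.63, -0.36, -0.4], [0, 0, 0]],
  [[0.63, -0.36, -0.4], [0, 0, 0]],
  [[0.63, -0.36, -0.4], [0, 0, 0]],
  [[0, 0, -0.8], [0, 0, 0]],
])

```text
t: 2.2
tool_pos: [0.4962, 0.3673, 0.0956]
tool_rot: [0.003, 0.138, 0.99, 0.003]
wrist_force: [0.1, 0.7, -0.1]
width: 0.0006
grip_force: 0.0
```

send_rows([
  [[0, 0, -0.2], [0, 0, 0]],
  [[0, 0, 0], [0, 0, 0]],
  [[0, 0, 0], [0, 0, 0]],
])

```text
t: 2.5
tool_pos: [0.4917, 0.3681, 0.0854]
tool_rot: [0.001, 0.136, 0.991, 0.001]
wrist_force: [-0.2, 1.7, -0.1]
width: 0.0005
grip_force: 0.0
```

send_rows([
  [[0.04, -0.05, -0.2], [0, 0, 0]],
  [[0, 0, -0.12], [0, 0, 0]],
  [[0, 0, -0.06], [0, 0, 0]],
  [[0, 0, -0.04], [0, 0, 0]],
  [[0, 0, 0], [0, 0, 0]],
])

```text
t: 3.0
tool_pos: [0.4939, 0.3642, 0.0632]
tool_rot: [-0.0, 0.137, 0.991, 0.0]
wrist_force: [-0.6, 0.2, 2.2]
width: 0.0003
grip_force: 1.4
```

send_rows([
  [[0, 0, -0.04], [0, 0, 0]],
  [[0, 0, 0], [0, 0, 0]],
  [[0, 0, 0], [0, 0, 0]],
])

```text
t: 3.3
tool_pos: [0.494, 0.3642, 0.0613]
tool_rot: [-0.0, 0.137, 0.991, 0.0]
wrist_force: [-1.8, 0.5, 5.8]
width: 0.0005
grip_force: 2.3
```

send_rows([
  [[0, 0, -0.04], [0, 0, 0]],
  [[0, 0, 0], [0, 0, 0]],
  [[0, 0, 0], [0, 0, 0]],
])

```text
t: 3.6
tool_pos: [0.494, 0.3642, 0.0611]
tool_rot: [0.0, 0.137, 0.991, 0.001]
wrist_force: [-4.5, -1.3, 14.3]
width: 0.0002
grip_force: 7.1
```

The press has bottomed out at 14 N. Next I lift off and travel high to the dish.

send_rows([
  [[0, 0, 0.5], [0, 0, 0]],
  [[0, 0, 0.7], [0, 0, 0]],
  [[0, 0, 0.9], [0, 0, 0]],
  [[0, 0, 0.9], [0, 0, 0]],
  [[0, 0, 0], [0, 0, 0]],
])

```text
t: 4.1
tool_pos: [0.4974, 0.3658, 0.2158]
tool_rot: [0.005, 0.137, 0.991, 0.005]
wrist_force: [0.1, 1.4, 0.8]
width: 0.0008
grip_force: 0.0
```

send_rows([
  [[-0.07, -0.72, 0], [0, 0, 0]],
  [[-0.07, -0.72, 0], [0, 0, 0]],
  [[-0.07, -0.72, 0], [0, 0, 0]],
  [[-0.07, -0.72, 0], [0, 0, 0]],
  [[-0.07, -0.72, 0], [0, 0, 0]],
])

```text
t: 4.6
tool_pos: [0.4761, 0.1821, 0.2079]
tool_rot: [-0.0, 0.137, 0.991, -0.001]
wrist_force: [1.2, 0.3, -0.4]
width: 0.0005
grip_force: 0.0
```

send_rows([
  [[-0.07, -0.72, 0], [0, 0, 0]],
  [[-0.07, -0.72, 0], [0, 0, 0]],
  [[-0.07, -0.72, 0], [0, 0, 0]],
  [[-0.07, -0.72, 0], [0, 0, 0]],
  [[-0.07, -0.72, 0], [0, 0, 0]],
])

```text
t: 5.1
tool_pos: [0.4584, 0.0022, 0.208]
tool_rot: [-0.0, 0.137, 0.991, -0.0]
wrist_force: [0.8, 0.9, -0.3]
width: 0.0005
grip_force: 0.0
```

send_rows([
  [[-0.07, -0.72, 0], [0, 0, 0]],
  [[-0.07, -0.72, 0], [0, 0, 0]],
  [[-0.07, -0.72, 0], [0, 0, 0]],
  [[-0.07, -0.72, 0], [0, 0, 0]],
  [[0, 0, 0], [0, 0, 0]],
])

```text
t: 5.6
tool_pos: [0.4444, -0.1436, 0.208]
tool_rot: [-0.0, 0.139, 0.99, -0.001]
wrist_force: [0.7, 0.2, 0.2]
width: 0.0005
grip_force: 0.0
```

Run:
```python
from h import *
print(state()["tool_pos"],state()["t"])
c=eyes.capture("scene"); cv2.imwrite("pics/s2.png",c["pixels"][...,::-1])
v,u=np.nonzero(c["z_map"]>0); W=world(c,np.c_[u,v])
b=W[(abs(W[:,0]-.494)<.05)&(abs(W[:,1]-.365)<.05)&(W[:,2]>.064)]
print(len(b),np.median(b,0))
```

```text
[ 0.44437003 -0.14363228  0.20799746] 5.6
56 [0.49513763 0.36410439 0.06626086]
```

View pics/s2.png

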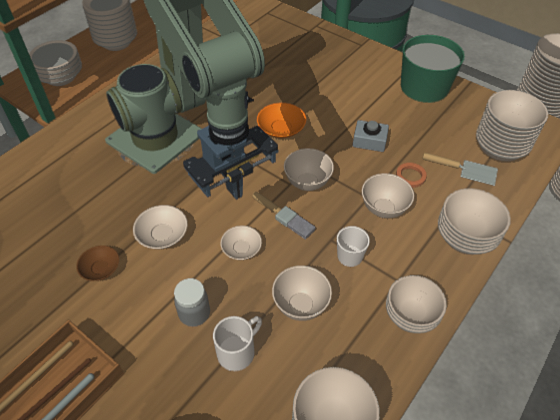

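The scene is undisturbed, the button at (371,127) is up again, and the gripper at (237,190) is above the dish at (241,244). I descend and hold.

send_rows([
  [[0.06, 0.06, -0.8], [0, 0, 0]],
  [[0, 0, -0.9], [0, 0, 0]],
  [[0, 0, -0.7], [0, 0, 0]],
  [[0, 0, -0.4], [0, 0, 0]],
  [[0, 0, 0], [0, 0, 0]],
])

```text
t: 6.15
tool_pos: [0.4456, -0.1351, 0.066]
tool_rot: [-0.004, 0.136, 0.991, 0.001]
wrist_force: [-0.4, -0.6, -0.2]
width: 0.0004
grip_force: 0.0
```

send_rows([
  [[0, 0, 0], [0, 0, 0]],
  [[0, 0, 0], [0, 0, 0]],
  [[0, 0, 0], [0, 0, 0]],
  [[0, 0, 0], [0, 0, 0]],
  [[0, 0, 0], [0, 0, 0]],
])

```text
t: 6.65
tool_pos: [0.4484, -0.1372, 0.0696]
tool_rot: [0.001, 0.137, 0.991, -0.0]
wrist_force: [-0.0, -0.1, 0.4]
width: 0.0003
grip_force: 0.0
```

send_rows([
  [[0, 0, 0], [0, 0, 0]],
  [[0, 0, 0], [0, 0, 0]],
  [[0, 0, 0], [0, 0, 0]],
  [[0, 0, 0], [0, 0, 0]],
  [[0, 0, 0], [0, 0, 0]],
])

```text
t: 7.15
tool_pos: [0.448, -0.1371, 0.0689]
tool_rot: [-0.0, 0.137, 0.991, 0.0]
wrist_force: [-0.1, 0.0, -0.4]
width: 0.0007
grip_force: 0.0
```

send_rows([
  [[0, 0, 0], [0, 0, 0]],
  [[0, 0, 0], [0, 0, 0]],
  [[0, 0, 0], [0, 0, 0]],
  [[0, 0, 0], [0, 0, 0]],
  [[0, 0, 0], [0, 0, 0]],
])

```text
t: 7.65
tool_pos: [0.4481, -0.1371, 0.069]
tool_rot: [0.0, 0.137, 0.991, 0.0]
wrist_force: [-0.8, 0.5, 0.3]
width: 0.0009
grip_force: 0.0
```

send_rows([
  [[0, 0, 0], [0, 0, 0]],
  [[0, 0, 0], [0, 0, 0]],
  [[0, 0, 0], [0, 0, 0]],
  [[0, 0, 0], [0, 0, 0]],
  [[0, 0, 0], [0, 0, 0]],
])

```text
t: 8.15
tool_pos: [0.448, -0.1371, 0.069]
tool_rot: [0.0, 0.137, 0.991, 0.0]
wrist_force: [0.4, -0.5, 1.1]
width: 0.0002
grip_force: 0.0
```

send_rows([
  [[0, 0, 0], [0, 0, 0]],
  [[0, 0, 0], [0, 0, 0]],
  [[0, 0, 0], [0, 0, 0]],
  [[0, 0, 0], [0, 0, 0]],
  [[0, 0, 0], [0, 0, 0]],
])

```text
t: 8.65
tool_pos: [0.448, -0.1371, 0.069]
tool_rot: [-0.0, 0.137, 0.991, 0.0]
wrist_force: [-0.4, 0.3, -0.8]
width: 0.0004
grip_force: 0.0
```

Run:
```python
from h import *
print(state()["tool_pos"],state()["t"])
c=eyes.capture("scene"); cv2.imwrite("pics/s3.png",c["pixels"][...,::-1])
```

```text
[ 0.44801636 -0.13706082  0.06895709] 8.65
```

View pics/s3.png

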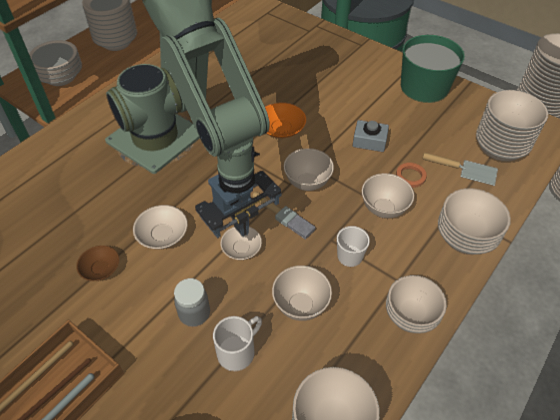

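The fingertips at (243,230) are just above the dish at (241,244), and everything else is in place.

```bash
python3 -c "
from station import sign_off; print(sign_off())"
```

```text
the job is handed in; nothing more can be done
None
```

I pressed the call button to its stop and it sprang back; the arm then held over the dish for 2.5 s and the job was handed in with the fingertips still there, about 4 cm above the rim, with no sign of contact or of anything having moved (no verdict was returned).

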